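# Click a gas nozzle onto a welding torch

### The arm

A 6-joint arm with a two-finger parallel gripper is mounted at the origin on the work surface. World frame = base frame: x ahead of the robot, y to its left, z up, the work surface at z = 0. Lengths are in mm, angles in rad, forces in N, time in s.
With the tool pointing down it reaches from about 350 to 775 mm from the base axis. Payload 7.3 kg.
Tool frame: the origin (TCP) lies at the very end of the fingers, on their centre line; the grasp point (between the pads) lies bot.grasp_offset behind it (bot.grasp_offset is the distance from the TCP to the grasp point, in mm); z points along the fingers, y is the line along which they close (so a half turn about z gives the same grasp; the last joint's range is limited). The gripper opens to 92 mm and grips with 3 to 60 N. Pads are 19 mm wide; open, the fingers measure 130 mm over their backs; the gripper's body (75 mm by 190 mm) begins 47 mm behind the grasp point.
Start: joints at [1.021, 0.342, 1.524, -0, 1.275, -0.146], TCP at [206.268, 482.802, 226.741] pointing down, gripper open.
Joint ranges: [-2.53, 2.53], [-0.77, 2.02], [0.04, 2.7], [-1, 4.14], [0.28, 2.66], [-3.11, 3.11]. Speed limits (rad/s): [2.57, 2.57, 3.14, 3.14, 3.14, 3.14].

### API

Orientations are given as [roll, pitch, yaw] about the fixed x, y, z axes, in that order (R = Rz(yaw) Ry(pitch) Rx(roll)).
In Python, from plant import bot gives the robot as it stands. The module is installed in compiled form; this text tells all that it offers.
- The arm moves only by the shell command python3 -m handwheel 'ROWS'. ROWS is JSON, a list of rows, each an object of numbers: "claw": the finger opening in mm, from 0 to 91.8; "dx", "dy", "dz": the shift along the tool's x, y, z in mm; "rx", "ry", "rz": the turn, a rotation vector about the tool's x, y, z in rad. A call has 1 to 10 rows; each row shifts and turns the commanded pose from where the row before left it, along the tool's axes as they then stand; what a row does not reach is not made up. A row lasts 1/10 s, in which the tool goes at most 50 mm and 8.59 degrees, less where a joint would pass 70% of its speed; a pose out of reach is approached as far as the arm can. A call is refused whole if a number of a shift passes 50 or a number of a turn 0.15, either way. A call with a gripper value outside its range is refused whole. The fingers move at their own pace and stop on an object; the grip force is fixed at half the most. Time passes only in rows, so rows that do not move let the fingers close. It gives the time, the measured TCP pose, the force and the opening at its end, in the units of the state.
- bot.get_obs(): the state, without advancing time (a new reading comes with each control period).
- bot.capture(name): name is "scene" or "top"; returns a dict with "frame" (420x560x3 uint8, red, green, blue), "camera_matrix" (3x3 intrinsics, pixels), "view" (4x4, takes a point from world to camera coordinates). Camera axes: x right, y down, z forward; pixel columns grow to the right and rows downward; lengths in mm; the calibration is good to about 2 mm. A picture is of the moment at which its call begins. There is no depth.
- bot.close_job(): hands the job in, once; it reports no verdict.
The state is a dict: "time": time; "joint_positions": joint angles; "dq": joint speeds; "tau": joint torques, N m; "tool_pos": TCP position; "tcp_rot": TCP orientation; "contact_force": force on the tool from outside, world axes, zero at the start; "moment": the same for the moment, N m; "grip_width": finger opening in mm.
Only numpy, scipy, OpenCV 4.12 (cv2) and the standard library are available. Lean on these libraries where they do the work, as an engineer would, in place of code of your own. Each camera call takes 0.05 s, during which the arm holds its last target. There are 200 camera calls.

### The job

Pick up the longer of the two copper gas nozzles, slide it straight down over the welding torch's upright head and on past the sprung ball until it clicks home, then let go and leave it on. Work by feel, since the head is screwed out by an unknown amount: do not slam the nozzle on, and press gently, since more than 35 N on the torch damages it. Leave the short nozzle, the basin, the brush and the magnet where they are.

Things in the scene. Friction and masses are not known exactly. Their poses are not given: they have to be found in the camera images.
- nozzle_center (a point): centre, half-way up, of the long copper gas nozzle: a round tube 64 mm long, 35 mm across (the top 14 mm taper to 31 mm), about 0.06 kg, standing on the table with its wide mouth down, to be kept this way up; its z points along the tube, out of the narrow end. Bore 21.5 mm, open at both ends.
- nozzle: the same long nozzle; origin at the centre of its lower rim. At the lower mouth a cone widens the bore from 21.5 to 30 mm over the last 3 mm. Inside, from 20 to 35 mm above the lower rim, runs a groove 29 mm across that takes the ball.
- short_center (a point): centre, half-way up, of the other copper nozzle: 40 mm long, 35 mm across, standing upright; the wrong one, to be left alone
- torch: welding torch fixed in a steel cradle on the table; origin on the table, under the axis of its upright neck and head. The black handle, 36 mm thick, lies at 52 mm height along this frame's +x, 70 to 265 mm from the neck axis.
- neck (a point): point on the head's upright axis 100 mm above the table, where the shoulder is if the head is fully in. Head: black shoulder ring 32 mm across; above it a 20 mm rod 42 mm tall, a cone to 10 mm across at 50 mm, an 8 mm tip up to 56 mm above the shoulder. The whole head (shoulder, ball, tip) stands 0 to 20 mm higher than fully in: fixed for the job, not reported.
- ball (a joint): how far (m) the sprung ball is pressed in: 0 out, about 0.003 in the bore. It stands out 4 mm on the torch's +x side, 28 mm above the shoulder. Pressing the cone over it takes about 4 to 10 N; the nozzle then slides on with a few N until, its rim 5 to 3 mm above the shoulder, the ball snaps out into the groove. The shoulder then stops it hard; the ball then holds it against light pulls.
- brush_grip (a point): grip of a wooden wire brush lying on the table; to be left alone
- basin: blue plastic basin, 150 mm across, 60 mm tall; origin at the centre of its underside; to be left alone
- magnet: red flat welding magnet block 100 x 75 x 23 mm; origin at the centre of its underside; to be left alone

How it is judged:
By the outcome, as a careful person would: the job done as asked, in the order asked, and still so for the second after the job is handed in, with the robot touching nothing.
It also fails if it takes over 72 s, if anything falls off the work surface, if the arm or the gripper's body presses on something with over 40 N, if the wrist force passes 120 N, or if a joint passes its speed limit or range.

## Working session

There is one attempt and no reset: what is moved stays moved. The work goes in short steps, Python scripts to look and compute and a shell command to move; the robot and the scene stay as the last step left them, time stands still between calls to the robot, and variables do not carry over. Pictures are saved under pics/ and viewed, on a budget of 10 in all, crops included, one or two more only if the job needs it, and the job is handed in when it is done.

```bash
mkdir -p pics
python3 - <<'E'
from plant import bot
import cv2,numpy as np
for n in("scene","top"):
    c=bot.capture(n);cv2.imwrite(f"pics/{n}0.png",c["frame"][:,:,::-1]);print(c["camera_matrix"].round(1).tolist(),c["view"].round(3).tolist())
print(bot.get_obs(),bot.grasp_offset)
E
```

```text
[[496.7, 0.0, 275.3], [0.0, 496.7, 212.7], [0.0, 0.0, 1.0]] [[0.632, 0.775, 0.019, -363.686], [0.553, -0.434, -0.711, -213.788], [-0.543, 0.46, -0.703, 1603.563], [0.0, 0.0, 0.0, 1.0]]
[[456.2, 0.0, 277.2], [0.0, 456.2, 213.0], [0.0, 0.0, 1.0]] [[0.03, -1.0, 0.004, -21.997], [-0.976, -0.03, -0.215, 576.585], [0.215, 0.002, -0.977, 1114.391], [0.0, 0.0, 0.0, 1.0]]
{'time': 0.1, 'joint_positions': array([ 1.02099540e+00,  3.42646778e-01,  1.52489753e+00, -1.76505939e-05,
        1.27540025e+00, -1.45975105e-01]), 'dq': array([-0.00063504, -0.00017852, -0.00499388, -0.00017316, -0.00012388,
        0.0008762 ]), 'tau': array([ 1.79900504e-03, -4.32005239e+01, -2.44696033e+01,  7.20361085e-02,
        5.25791163e-02, -5.23293409e-05]), 'tool_pos': array([206.07915037, 482.47875669, 226.12607584]), 'tcp_rot': array([-3.14025267e+00, -1.79944714e-04,  2.73777186e+00]), 'contact_force': array([ 0.30118994,  0.44436989, -0.2323213 ]), 'moment': array([ 0.03370736, -0.02660439,  0.01848093]), 'grip_width': 92.07558057558087} 18.8
```

View pics/scene0.png

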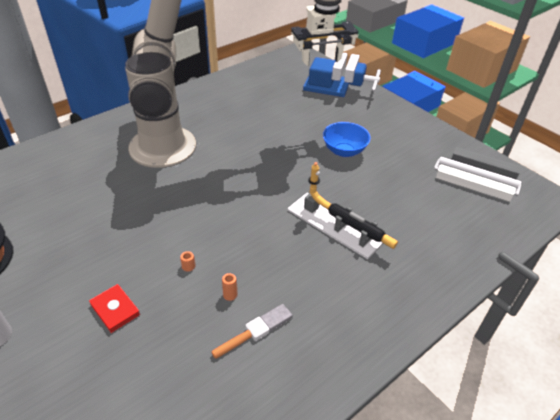

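View pics/top0.png

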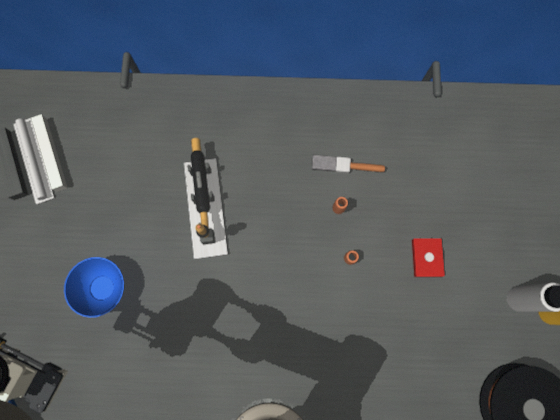

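The scene view shows the long nozzle at about (230,287), the short one at (187,261), and the torch head at (315,175). In the top view they are at (341,205), (352,257) and (202,230). I'll zoom in on the nozzle and head in both views.

Run:
```python
import cv2,numpy as np
s=cv2.imread("pics/scene0.png");t=cv2.imread("pics/top0.png")
def crop(im,x,y,w=50,h=37): return cv2.resize(im[y-h//2:y-h//2+h,x-w//2:x-w//2+w],(400,296),interpolation=cv2.INTER_CUBIC)
m=np.vstack([np.hstack([crop(s,230,287),crop(s,315,180)]),np.hstack([crop(t,341,205),crop(t,202,230)])])
cv2.imwrite("pics/m.png",m)
```

```text
(no output)
```

View pics/m.png

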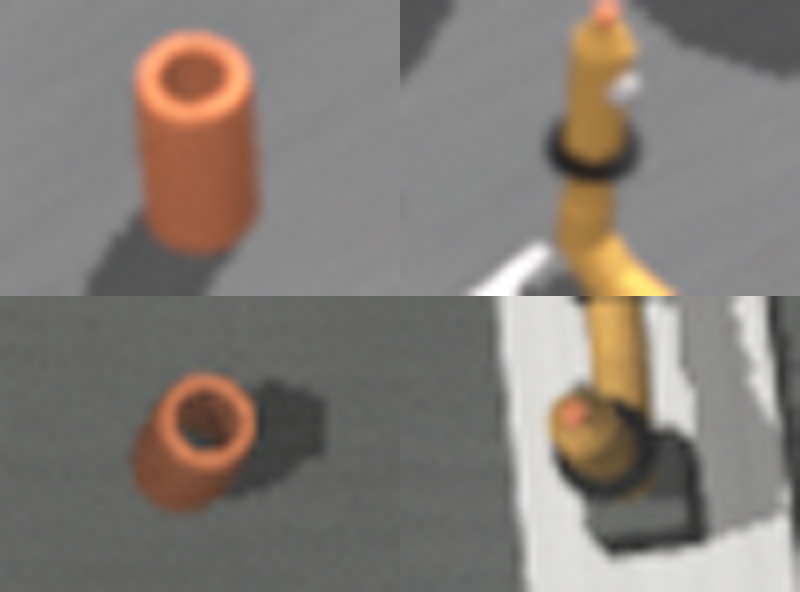

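The crops show the nozzle's top rim centred near montage (195,76) in the scene view and (207,421) in the top view. The head's orange tip is at (607,8) and (576,411), and the shoulder ring at (592,147) and (603,442). Next I triangulate these.

```bash
cat > h.py <<'E'
import numpy as np,cv2
C={"s":(np.array([[496.7,0,275.3],[0,496.7,212.7],[0,0,1]]),None),"t":None}
from plant import bot
def cam(n):
    c=bot.capture(n);return c["frame"][:,:,::-1].copy(),c["camera_matrix"],c["view"]
def ray(K,V,p):
    R=V[:3,:3];o=-R.T@V[:3,3];d=R.T@np.linalg.inv(K)@[p[0],p[1],1.];return o,d/np.linalg.norm(d)
def tri(K1,V1,p1,K2,V2,p2):
    o1,d1=ray(K1,V1,p1);o2,d2=ray(K2,V2,p2)
    A=np.stack([d1,-d2],1);s=np.linalg.lstsq(A,o2-o1,rcond=None)[0]
    a,b=o1+s[0]*d1,o2+s[1]*d2;return (a+b)/2,np.linalg.norm(a-b)
def onz(K,V,p,z):
    o,d=ray(K,V,p);return o+d*(z-o[2])/d[2]
def proj(K,V,P):
    q=K@(V[:3,:3]@P+V[:3,3]);return q[:2]/q[2]
E
python3 - <<'E'
from h import *
s,K1,V1=cam("scene");t,K2,V2=cam("top")
f=lambda u,v,x0,y0:(x0+(u+.5)/8-.5,y0+(v+.5)/8-.5)
def m(name,a,b):print(name,*[x.round(1) for x in tri(K1,V1,a,K2,V2,b)])
m("noz top",f(195,76,205,269),f(207,125,316,187))
m("shoulder",f(192,147,290,162),f(203,146,177,212))
m("tip",f(207,6,290,162),f(176,115,177,212))
# base of nozzle, fits by mask
for nm,im,K,V,box in(("s",s,K1,V1,(212,268,245,305)),("t",t,K2,V2,(325,190,357,220))):
    h=cv2.cvtColor(im,cv2.COLOR_BGR2HSV);x0,y0,x1,y1=box
    mk=cv2.inRange(h,(3,110,60),(16,255,255))[y0:y1,x0:x1]
    ys,xs=np.nonzero(mk);print(nm,len(xs),xs.mean()+x0,ys.mean()+y0,xs.min()+x0,xs.max()+x0,ys.min()+y0,ys.max()+y0)
# tip masks
for nm,im,box in(("s",s,(300,150,330,190)),("t",t,(190,215,215,245))):
    x0,y0,x1,y1=box;h=cv2.cvtColor(im,cv2.COLOR_BGR2HSV)[y0:y1,x0:x1]
    a=cv2.inRange(h,(0,90,150),(11,255,255));ys,xs=np.nonzero(a);print(nm,"tip",sorted(zip((xs+x0).tolist(),(ys+y0).tolist())))
    b=cv2.inRange(h,(0,0,190),(180,60,255));ys,xs=np.nonzero(b);print(nm,"white",len(xs),list(zip((xs+x0).tolist(),(ys+y0).tolist()))[:12])
# handle yaw: end cap & neck at handle height 
# handle mask (black) in top: just print axis from orange end cap
h=cv2.cvtColor(t,cv2.COLOR_BGR2HSV);a=cv2.inRange(h,(12,90,80),(28,255,255))
n,l,st,ce=cv2.connectedComponentsWithStats(a)
for i in range(1,n):
    if st[i,4]>15:print(ce[i],st[i],onz(K2,V2,ce[i],52).round(1))
E
```

```text
noz top [ 610.6 -169.5   65.2] 1.8
shoulder [517.3 176.8 116.8] 0.9
tip [516.5 176.4 176.1] 1.9
s 328 229.1128048780488 286.3323170731707 222 236 274 299
t 177 339.92090395480227 204.71751412429379 333 347 197 213
s tip [(314, 163), (315, 162), (315, 163), (315, 164), (316, 162), (316, 163), (316, 164)]
s white 3 [(318, 171), (317, 172), (318, 172)]
t tip [(198, 225), (198, 226), (198, 227), (199, 226), (199, 227)]
t white 273 [(190, 215), (191, 215), (192, 215), (193, 215), (194, 215), (195, 215), (196, 215), (197, 215), (198, 215), (199, 215), (208, 215), (209, 215)]
[195.40707965 144.18584071] [191 138  10  14 113] [762.1 220.8  52. ]
[366.99431818 166.8125    ] [350 162  35  10 176] [ 712.6 -240.3   52. ]
[202.34131737 223.20958084] [196 211  12  24 167] [546.3 188.2  52. ]
[550.12184874 317.32773109] [538 311  22  14 238] [ 334.5 -690.7   52. ]
```

```bash
python3 -m handwheel '[{"rz":-0.1,"claw":65},{"rz":-0.1,"claw":65},{"rz":-0.1,"claw":65},{"rz":-0.1,"claw":65},{"claw":65}]'
```

```text
invalid input at $[0]: expected keys claw, dx, dy, dz, rx, ry, rz
```

```bash
python3 -m handwheel '[{"claw":65,"dx":0,"dy":0,"dz":0,"rx":0,"ry":0,"rz":-0.1},{"claw":65,"dx":0,"dy":0,"dz":0,"rx":0,"ry":0,"rz":-0.1},{"claw":65,"dx":0,"dy":0,"dz":0,"rx":0,"ry":0,"rz":-0.1},{"claw":65,"dx":0,"dy":0,"dz":0,"rx":0,"ry":0,"rz":-0.104},{"claw":65,"dx":0,"dy":0,"dz":0,"rx":0,"ry":0,"rz":0}]'
```

```text
time: 0.7
tool_pos: [206.2, 482.7, 226.5]
tcp_rot: [-3.141, -0.0, -3.141]
contact_force: [-0.2, -0.8, 0.3]
grip_width: 65.3
```

```bash
python3 -m handwheel '[{"claw":65,"dx":-20,"dy":-32,"dz":0,"rx":0,"ry":0,"rz":0},{"claw":65,"dx":-20,"dy":-32,"dz":0,"rx":0,"ry":0,"rz":0},{"claw":65,"dx":-20,"dy":-32,"dz":0,"rx":0,"ry":0,"rz":0},{"claw":65,"dx":-20,"dy":-32,"dz":0,"rx":0,"ry":0,"rz":0},{"claw":65,"dx":-20,"dy":-32,"dz":0,"rx":0,"ry":0,"rz":0},{"claw":65,"dx":-20,"dy":-32,"dz":0,"rx":0,"ry":0,"rz":0},{"claw":65,"dx":-20,"dy":-32,"dz":0,"rx":0,"ry":0,"rz":0},{"claw":65,"dx":-20,"dy":-32,"dz":0,"rx":0,"ry":0,"rz":0},{"claw":65,"dx":-20,"dy":-32,"dz":0,"rx":0,"ry":0,"rz":0},{"claw":65,"dx":-20,"dy":-32,"dz":0,"rx":0,"ry":0,"rz":0}]'; python3 -m handwheel '[{"claw":65,"dx":-20,"dy":-33,"dz":0,"rx":0,"ry":0,"rz":0},{"claw":65,"dx":-20,"dy":-33,"dz":0,"rx":0,"ry":0,"rz":0},{"claw":65,"dx":-20,"dy":-33,"dz":0,"rx":0,"ry":0,"rz":0},{"claw":65,"dx":-20,"dy":-33,"dz":0,"rx":0,"ry":0,"rz":0},{"claw":65,"dx":-20,"dy":-33,"dz":0,"rx":0,"ry":0,"rz":0},{"claw":65,"dx":-20,"dy":-33,"dz":0,"rx":0,"ry":0,"rz":0},{"claw":65,"dx":-20,"dy":-33,"dz":0,"rx":0,"ry":0,"rz":0},{"claw":65,"dx":-20,"dy":-33,"dz":0,"rx":0,"ry":0,"rz":0},{"claw":65,"dx":-20,"dy":-30,"dz":0,"rx":0,"ry":0,"rz":0},{"claw":65,"dx":0,"dy":0,"dz":0,"rx":0,"ry":0,"rz":0}]'
```

```text
time: 1.7
tool_pos: [406.9, 161.4, 226.8]
tcp_rot: [3.141, 0.0, 3.139]
contact_force: [0.1, 0.2, 0.2]
grip_width: 64.9
time: 2.7
tool_pos: [587.8, -134.9, 225.6]
tcp_rot: [-3.141, 0.0, 3.135]
contact_force: [-0.3, -0.1, 0.9]
grip_width: 65.0
```

```bash
python3 -m handwheel '[{"claw":65,"dx":-8,"dy":-12,"dz":10,"rx":0,"ry":0,"rz":0},{"claw":65,"dx":-8,"dy":-12,"dz":25,"rx":0,"ry":0,"rz":0},{"claw":65,"dx":-7,"dy":-11,"dz":25,"rx":0,"ry":0,"rz":0},{"claw":65,"dx":0,"dy":0,"dz":25,"rx":0,"ry":0,"rz":0},{"claw":65,"dx":0,"dy":0,"dz":25,"rx":0,"ry":0,"rz":0},{"claw":65,"dx":0,"dy":0,"dz":25,"rx":0,"ry":0,"rz":0},{"claw":65,"dx":0,"dy":0,"dz":0,"rx":0,"ry":0,"rz":0},{"claw":65,"dx":0,"dy":0,"dz":0,"rx":0,"ry":0,"rz":0}]'
python3 - <<'E'
from h import *
s,K1,V1=cam("scene");t,K2,V2=cam("top")
print(proj(K1,V1,np.array([610.6,-169.5,90])))
c=lambda im,x,y,w,h:cv2.resize(im[y:y+h,x:x+w],(400,400),interpolation=cv2.INTER_CUBIC)
cv2.imwrite("pics/g.png",np.hstack([c(s,190,230,80,80),c(t,300,165,80,80)]))
E
```

```text
time: 3.5
tool_pos: [609.3, -165.6, 91.7]
tcp_rot: [3.141, -0.001, -3.141]
contact_force: [-0.1, 0.1, 0.5]
grip_width: 65.0
[228.05073558 271.36812355]
```

View pics/g.png

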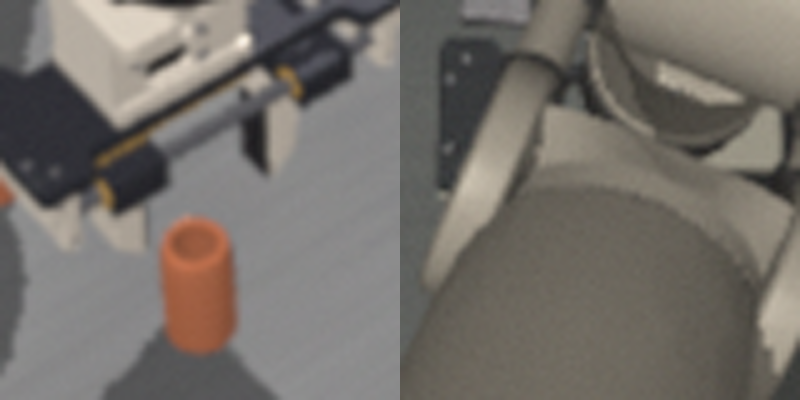

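The gripper straddles the nozzle: finger tips at crop (125,245) and (272,170), nozzle mouth at (195,240), which agrees with my estimate. I'll shift slightly and descend.

```bash
python3 -m handwheel '[{"claw":65,"dx":-1.3,"dy":-3.9,"dz":0,"rx":0,"ry":0,"rz":0},{"claw":65,"dx":0,"dy":0,"dz":14,"rx":0,"ry":0,"rz":0},{"claw":65,"dx":0,"dy":0,"dz":14,"rx":0,"ry":0,"rz":0},{"claw":65,"dx":0,"dy":0,"dz":14,"rx":0,"ry":0,"rz":0},{"claw":65,"dx":0,"dy":0,"dz":14,"rx":0,"ry":0,"rz":0},{"claw":65,"dx":0,"dy":0,"dz":12,"rx":0,"ry":0,"rz":0},{"claw":65,"dx":0,"dy":0,"dz":0,"rx":0,"ry":0,"rz":0},{"claw":65,"dx":0,"dy":0,"dz":0,"rx":0,"ry":0,"rz":0}]'; python3 -m handwheel '[{"claw":45,"dx":0,"dy":0,"dz":0,"rx":0,"ry":0,"rz":0},{"claw":45,"dx":0,"dy":0,"dz":0,"rx":0,"ry":0,"rz":0},{"claw":40,"dx":0,"dy":0,"dz":0,"rx":0,"ry":0,"rz":0},{"claw":40,"dx":0,"dy":0,"dz":0,"rx":0,"ry":0,"rz":0},{"claw":25,"dx":0,"dy":0,"dz":0,"rx":0,"ry":0,"rz":0},{"claw":25,"dx":0,"dy":0,"dz":0,"rx":0,"ry":0,"rz":0},{"claw":25,"dx":0,"dy":0,"dz":0,"rx":0,"ry":0,"rz":0},{"claw":25,"dx":0,"dy":0,"dz":0,"rx":0,"ry":0,"rz":0}]'
```

```text
time: 4.4
tool_pos: [610.7, -170.0, 23.4]
tcp_rot: [3.141, -0.0, -3.141]
contact_force: [0.4, -0.8, -0.4]
grip_width: 65.1
time: 5.2
tool_pos: [610.8, -170.0, 24.0]
tcp_rot: [3.142, 0.0, -3.141]
contact_force: [0.1, 1.8, 3.0]
grip_width: 35.1
```

Grip width is 35.1 mm, so the grip is on the tube's straight part. Now I lift.

```bash
python3 -m handwheel '[{"claw":20,"dx":0,"dy":0,"dz":-5,"rx":0,"ry":0,"rz":0},{"claw":20,"dx":0,"dy":0,"dz":-15,"rx":0,"ry":0,"rz":0},{"claw":20,"dx":0,"dy":0,"dz":-25,"rx":0,"ry":0,"rz":0},{"claw":20,"dx":0,"dy":0,"dz":-30,"rx":0,"ry":0,"rz":0},{"claw":20,"dx":0,"dy":0,"dz":-30,"rx":0,"ry":0,"rz":0},{"claw":20,"dx":0,"dy":0,"dz":-30,"rx":0,"ry":0,"rz":0},{"claw":20,"dx":0,"dy":0,"dz":-30,"rx":0,"ry":0,"rz":0},{"claw":20,"dx":0,"dy":0,"dz":-30,"rx":0,"ry":0,"rz":0},{"claw":20,"dx":0,"dy":0,"dz":-15,"rx":0,"ry":0,"rz":0},{"claw":20,"dx":0,"dy":0,"dz":0,"rx":0,"ry":0,"rz":0}]'; python3 -m handwheel '[{"claw":20,"dx":6,"dy":20,"dz":0,"rx":0,"ry":0,"rz":0},{"claw":20,"dx":10,"dy":40,"dz":0,"rx":0,"ry":0,"rz":0},{"claw":20,"dx":11,"dy":40,"dz":0,"rx":0,"ry":0,"rz":0},{"claw":20,"dx":11,"dy":40,"dz":0,"rx":0,"ry":0,"rz":0},{"claw":20,"dx":11,"dy":40,"dz":0,"rx":0,"ry":0,"rz":0},{"claw":20,"dx":11,"dy":40,"dz":0,"rx":0,"ry":0,"rz":0},{"claw":20,"dx":11,"dy":40,"dz":0,"rx":0,"ry":0,"rz":0},{"claw":20,"dx":11,"dy":40,"dz":0,"rx":0,"ry":0,"rz":0},{"claw":20,"dx":8,"dy":30,"dz":0,"rx":0,"ry":0,"rz":0},{"claw":20,"dx":4,"dy":16,"dz":0,"rx":0,"ry":0,"rz":0}]';python3 -m handwheel '[{"claw":20,"dx":0,"dy":0,"dz":0,"rx":0,"ry":0,"rz":0},{"claw":20,"dx":0,"dy":0,"dz":0,"rx":0,"ry":0,"rz":0},{"claw":20,"dx":0,"dy":0,"dz":0,"rx":0,"ry":0,"rz":0}]'
python3 - <<'E'
from h import *
s,K1,V1=cam("scene")
cv2.imwrite("pics/p.png",cv2.resize(s[110:230,250:390],(700,600),interpolation=cv2.INTER_CUBIC))
o=bot.get_obs();print(o["tool_pos"],o["contact_force"],o["moment"])
E
```

```text
time: 6.2
tool_pos: [611.7, -170.5, 237.7]
tcp_rot: [-3.139, 0.006, -3.141]
contact_force: [-0.8, 0.0, -1.1]
grip_width: 35.1
time: 7.2
tool_pos: [515.0, 178.3, 233.0]
tcp_rot: [3.141, -0.002, -3.139]
contact_force: [0.7, -0.1, -0.5]
grip_width: 35.2
time: 7.5
tool_pos: [516.7, 175.0, 233.4]
tcp_rot: [-3.141, -0.001, 3.141]
contact_force: [-0.3, -0.2, -1.0]
grip_width: 35.2
[516.82373005 174.90358865 233.46946562] [-0.37301187  0.84070653 -1.33928743] [0.05967789 0.00072763 0.00581185]
```

View pics/p.png

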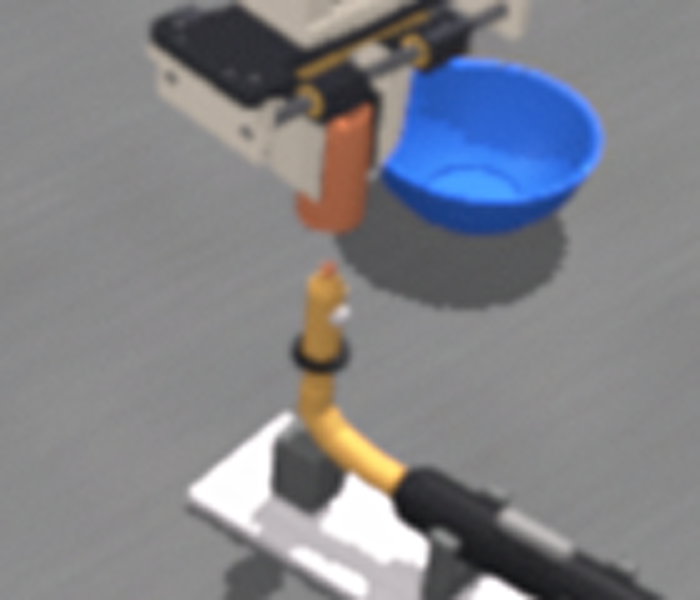

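In this view the nozzle rim centre is at x≈332 and the tip at x≈329, (329,265). Allowing for the view's tilt, that leaves about +1 mm in y. I shift by that much and lower slowly, watching the force.

```bash
python3 -m handwheel '[{"claw":20,"dx":-0.3,"dy":1.5,"dz":5,"rx":0,"ry":0,"rz":0},{"claw":20,"dx":0,"dy":0,"dz":8,"rx":0,"ry":0,"rz":0},{"claw":20,"dx":0,"dy":0,"dz":8,"rx":0,"ry":0,"rz":0},{"claw":20,"dx":0,"dy":0,"dz":7,"rx":0,"ry":0,"rz":0},{"claw":20,"dx":0,"dy":0,"dz":4,"rx":0,"ry":0,"rz":0},{"claw":20,"dx":0,"dy":0,"dz":2,"rx":0,"ry":0,"rz":0},{"claw":20,"dx":0,"dy":0,"dz":2,"rx":0,"ry":0,"rz":0},{"claw":20,"dx":0,"dy":0,"dz":0,"rx":0,"ry":0,"rz":0}]'; python3 -m handwheel '[{"claw":20,"dx":0,"dy":0,"dz":2,"rx":0,"ry":0,"rz":0},{"claw":20,"dx":0,"dy":0,"dz":0,"rx":0,"ry":0,"rz":0}]'
```

```text
time: 8.35
tool_pos: [516.9, 177.5, 197.6]
tcp_rot: [3.142, -0.0, -3.141]
contact_force: [-0.1, 0.3, -0.8]
grip_width: 35.0
time: 8.55
tool_pos: [516.9, 177.5, 195.7]
tcp_rot: [3.141, 0.0, -3.141]
contact_force: [0.4, 0.1, -0.1]
grip_width: 35.3
```

```bash
for i in 1; do :; done; python3 -m handwheel '[{"claw":20,"dx":0,"dy":0,"dz":2,"rx":0,"ry":0,"rz":0},{"claw":20,"dx":0,"dy":0,"dz":0,"rx":0,"ry":0,"rz":0}]'
python3 - <<'E'
from h import *
s,K1,V1=cam("scene");t,K,V=cam("top")
a=cv2.resize(s[130:210,275:355],(400,400),interpolation=cv2.INTER_CUBIC);b=cv2.resize(t[190:270,160:240],(400,400),interpolation=cv2.INTER_CUBIC)
cv2.imwrite("pics/q.png",np.hstack([a,b]))
E
```

```text
time: 8.75
tool_pos: [516.8, 177.4, 193.6]
tcp_rot: [3.142, -0.0, -3.141]
contact_force: [0.1, 0.7, -1.4]
grip_width: 35.1
```

View pics/q.png

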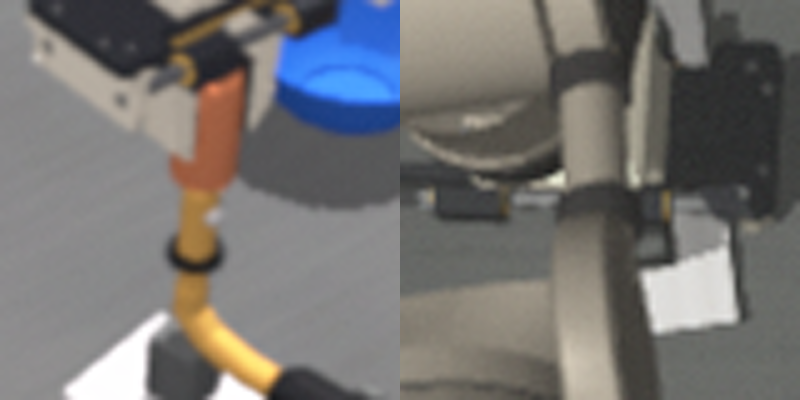

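The rim is over the tip, with its centre at crop (205,185) and the rod's axis at about (200,200). So the nozzle sits about 1 mm too far toward +y; I correct and keep feeling downward.

```bash
python3 -m handwheel '[{"claw":20,"dx":0,"dy":-1,"dz":1,"rx":0,"ry":0,"rz":0},{"claw":20,"dx":0,"dy":0,"dz":1,"rx":0,"ry":0,"rz":0},{"claw":20,"dx":0,"dy":0,"dz":0,"rx":0,"ry":0,"rz":0}]'; python3 -m handwheel '[{"claw":20,"dx":0,"dy":0,"dz":1,"rx":0,"ry":0,"rz":0},{"claw":20,"dx":0,"dy":0,"dz":1,"rx":0,"ry":0,"rz":0},{"claw":20,"dx":0,"dy":0,"dz":0,"rx":0,"ry":0,"rz":0}]'
```

```text
time: 9.15
tool_pos: [516.9, 176.4, 191.6]
tcp_rot: [3.142, -0.0, -3.141]
contact_force: [0.7, 1.9, -0.4]
grip_width: 35.1
time: 9.45
tool_pos: [516.8, 176.5, 189.5]
tcp_rot: [-3.142, -0.0, -3.141]
contact_force: [0.7, -0.6, -0.2]
grip_width: 35.3
```

```bash
python3 -m handwheel '[{"claw":20,"dx":0,"dy":0,"dz":1,"rx":0,"ry":0,"rz":0},{"claw":20,"dx":0,"dy":0,"dz":1,"rx":0,"ry":0,"rz":0},{"claw":20,"dx":0,"dy":0,"dz":0,"rx":0,"ry":0,"rz":0}]'; python3 -m handwheel '[{"claw":20,"dx":0,"dy":0,"dz":1,"rx":0,"ry":0,"rz":0},{"claw":20,"dx":0,"dy":0,"dz":1,"rx":0,"ry":0,"rz":0},{"claw":20,"dx":0,"dy":0,"dz":0,"rx":0,"ry":0,"rz":0}]'
```

```text
time: 9.75
tool_pos: [516.8, 176.5, 187.6]
tcp_rot: [3.142, -0.0, -3.141]
contact_force: [-0.3, -0.2, -0.5]
grip_width: 35.3
time: 10.05
tool_pos: [516.9, 176.5, 185.6]
tcp_rot: [-3.142, -0.0, -3.141]
contact_force: [-0.0, 0.2, 0.5]
grip_width: 35.0
```

```bash
python3 -m handwheel '[{"claw":20,"dx":0,"dy":0,"dz":1,"rx":0,"ry":0,"rz":0},{"claw":20,"dx":0,"dy":0,"dz":0,"rx":0,"ry":0,"rz":0},{"claw":20,"dx":0,"dy":0,"dz":0,"rx":0,"ry":0,"rz":0}]'; python3 -m handwheel '[{"claw":20,"dx":0,"dy":0,"dz":1,"rx":0,"ry":0,"rz":0},{"claw":20,"dx":0,"dy":0,"dz":0,"rx":0,"ry":0,"rz":0}]'
```

```text
time: 10.35
tool_pos: [516.9, 176.5, 184.7]
tcp_rot: [3.142, 0.0, -3.141]
contact_force: [-0.1, -0.3, -0.5]
grip_width: 35.2
time: 10.55
tool_pos: [516.9, 176.5, 183.6]
tcp_rot: [3.142, -0.0, -3.141]
contact_force: [1.0, -0.7, -1.3]
grip_width: 35.1
```

```bash
python3 -m handwheel '[{"claw":20,"dx":0,"dy":0,"dz":1,"rx":0,"ry":0,"rz":0},{"claw":20,"dx":0,"dy":0,"dz":0,"rx":0,"ry":0,"rz":0}]'; python3 -m handwheel '[{"claw":20,"dx":0,"dy":0,"dz":1,"rx":0,"ry":0,"rz":0},{"claw":20,"dx":0,"dy":0,"dz":0,"rx":0,"ry":0,"rz":0}]'
```

```text
time: 10.75
tool_pos: [516.9, 176.5, 182.6]
tcp_rot: [3.142, -0.0, -3.141]
contact_force: [0.2, 0.3, -0.6]
grip_width: 35.2
time: 10.95
tool_pos: [516.9, 176.7, 181.7]
tcp_rot: [3.141, 0.0, -3.141]
contact_force: [-0.7, 1.6, -0.0]
grip_width: 35.0
```

```bash
python3 -m handwheel '[{"claw":20,"dx":0,"dy":0,"dz":1,"rx":0,"ry":0,"rz":0},{"claw":20,"dx":0,"dy":0,"dz":0,"rx":0,"ry":0,"rz":0}]'; python3 -m handwheel '[{"claw":20,"dx":0,"dy":0,"dz":1,"rx":0,"ry":0,"rz":0},{"claw":20,"dx":0,"dy":0,"dz":0,"rx":0,"ry":0,"rz":0}]'
```

```text
time: 11.15
tool_pos: [516.9, 176.9, 180.9]
tcp_rot: [3.141, 0.0, -3.141]
contact_force: [-0.7, 2.1, 1.2]
grip_width: 35.1
time: 11.35
tool_pos: [516.9, 177.2, 180.1]
tcp_rot: [3.14, 0.0, -3.141]
contact_force: [-1.7, 5.1, 4.0]
grip_width: 35.1
```

The cone pushes the nozzle toward +y, so I follow that.

```bash
python3 -m handwheel '[{"claw":20,"dx":0.3,"dy":1,"dz":0,"rx":0,"ry":0,"rz":0},{"claw":20,"dx":0,"dy":0,"dz":0,"rx":0,"ry":0,"rz":0}]'; python3 -m handwheel '[{"claw":20,"dx":0,"dy":0,"dz":1,"rx":0,"ry":0,"rz":0},{"claw":20,"dx":0,"dy":0,"dz":0,"rx":0,"ry":0,"rz":0}]'
```

```text
time: 11.55
tool_pos: [516.7, 177.6, 179.8]
tcp_rot: [3.141, 0.0, -3.141]
contact_force: [-1.3, 3.6, 3.0]
grip_width: 35.2
time: 11.75
tool_pos: [516.6, 177.8, 178.9]
tcp_rot: [3.141, 0.0, -3.141]
contact_force: [-1.4, 4.0, 3.7]
grip_width: 35.1
```

```bash
python3 -m handwheel '[{"claw":20,"dx":0.4,"dy":0.8,"dz":0,"rx":0,"ry":0,"rz":0},{"claw":20,"dx":0,"dy":0,"dz":0,"rx":0,"ry":0,"rz":0}]'; python3 -m handwheel '[{"claw":20,"dx":0,"dy":0,"dz":1,"rx":0,"ry":0,"rz":0},{"claw":20,"dx":0,"dy":0,"dz":0,"rx":0,"ry":0,"rz":0}]'
```

```text
time: 11.95
tool_pos: [516.1, 178.1, 178.4]
tcp_rot: [-3.141, -0.0, -3.141]
contact_force: [0.3, 1.7, -0.4]
grip_width: 35.5
time: 12.15
tool_pos: [516.0, 178.2, 177.1]
tcp_rot: [-3.141, -0.001, -3.141]
contact_force: [-0.4, 1.7, -1.9]
grip_width: 35.0
```

```bash
python3 -m handwheel '[{"claw":20,"dx":0,"dy":0.3,"dz":1,"rx":0,"ry":0,"rz":0},{"claw":20,"dx":0,"dy":0,"dz":0,"rx":0,"ry":0,"rz":0}]'; python3 -m handwheel '[{"claw":20,"dx":0,"dy":0,"dz":1,"rx":0,"ry":0,"rz":0},{"claw":20,"dx":0,"dy":0,"dz":0,"rx":0,"ry":0,"rz":0}]'
```

```text
time: 12.35
tool_pos: [516.1, 178.3, 176.3]
tcp_rot: [-3.141, -0.001, -3.141]
contact_force: [0.3, 1.8, -1.3]
grip_width: 35.3
time: 12.55
tool_pos: [516.1, 178.4, 175.5]
tcp_rot: [-3.141, -0.0, -3.141]
contact_force: [-0.0, 2.0, -1.2]
grip_width: 34.7
```

```bash
python3 -m handwheel '[{"claw":20,"dx":0,"dy":0,"dz":1,"rx":0,"ry":0,"rz":0},{"claw":20,"dx":0,"dy":0,"dz":0,"rx":0,"ry":0,"rz":0}]'; python3 -m handwheel '[{"claw":20,"dx":0,"dy":0,"dz":1,"rx":0,"ry":0,"rz":0},{"claw":20,"dx":0,"dy":0,"dz":0,"rx":0,"ry":0,"rz":0}]'
```

```text
time: 12.75
tool_pos: [516.2, 178.4, 174.6]
tcp_rot: [-3.141, -0.0, -3.141]
contact_force: [-0.5, 0.6, -1.8]
grip_width: 35.1
time: 12.95
tool_pos: [516.2, 178.5, 173.6]
tcp_rot: [-3.142, -0.0, -3.141]
contact_force: [-0.3, 1.0, -1.3]
grip_width: 35.5
```

```bash
python3 -m handwheel '[{"claw":20,"dx":0,"dy":0,"dz":1,"rx":0,"ry":0,"rz":0},{"claw":20,"dx":0,"dy":0,"dz":0,"rx":0,"ry":0,"rz":0}]'; python3 -m handwheel '[{"claw":20,"dx":0,"dy":0,"dz":1,"rx":0,"ry":0,"rz":0},{"claw":20,"dx":0,"dy":0,"dz":0,"rx":0,"ry":0,"rz":0}]'
```

```text
time: 13.15
tool_pos: [516.2, 178.5, 172.6]
tcp_rot: [-3.142, -0.0, -3.141]
contact_force: [-0.6, 0.4, -1.7]
grip_width: 35.1
time: 13.35
tool_pos: [516.2, 178.5, 171.6]
tcp_rot: [-3.142, -0.0, -3.141]
contact_force: [-0.5, 0.4, -1.1]
grip_width: 35.0
```

```bash
python3 -m handwheel '[{"claw":20,"dx":0,"dy":0,"dz":1,"rx":0,"ry":0,"rz":0},{"claw":20,"dx":0,"dy":0,"dz":0,"rx":0,"ry":0,"rz":0}]'; python3 -m handwheel '[{"claw":20,"dx":0,"dy":0,"dz":1,"rx":0,"ry":0,"rz":0},{"claw":20,"dx":0,"dy":0,"dz":0,"rx":0,"ry":0,"rz":0}]'
```

```text
time: 13.55
tool_pos: [516.2, 178.5, 170.6]
tcp_rot: [3.142, -0.0, -3.141]
contact_force: [0.3, 0.6, -0.9]
grip_width: 35.2
time: 13.75
tool_pos: [516.4, 178.8, 169.9]
tcp_rot: [3.141, 0.001, -3.141]
contact_force: [0.1, 0.7, 1.0]
grip_width: 34.8
```

```bash
python3 -m handwheel '[{"claw":20,"dx":0,"dy":0,"dz":1,"rx":0,"ry":0,"rz":0},{"claw":20,"dx":0,"dy":0,"dz":0,"rx":0,"ry":0,"rz":0}]'; python3 -m handwheel '[{"claw":20,"dx":0,"dy":0,"dz":1,"rx":0,"ry":0,"rz":0},{"claw":20,"dx":0,"dy":0,"dz":0,"rx":0,"ry":0,"rz":0}]'
```

```text
time: 13.95
tool_pos: [516.6, 178.9, 169.3]
tcp_rot: [3.141, 0.001, -3.141]
contact_force: [-0.9, 1.6, 3.4]
grip_width: 34.8
time: 14.15
tool_pos: [516.6, 179.0, 168.8]
tcp_rot: [3.141, 0.002, -3.141]
contact_force: [-1.5, 1.9, 7.9]
grip_width: 35.3
```

```bash
python3 -m handwheel '[{"claw":20,"dx":0,"dy":0,"dz":1,"rx":0,"ry":0,"rz":0},{"claw":20,"dx":0,"dy":0,"dz":0,"rx":0,"ry":0,"rz":0}]'
```

```text
time: 14.35
tool_pos: [516.7, 179.0, 167.8]
tcp_rot: [3.141, 0.002, -3.141]
contact_force: [-1.9, 2.6, 7.8]
grip_width: 35.2
```

```bash
python3 -m handwheel '[{"claw":20,"dx":0,"dy":0,"dz":1,"rx":0,"ry":0,"rz":0},{"claw":20,"dx":0,"dy":0,"dz":0,"rx":0,"ry":0,"rz":0}]'
```

```text
time: 14.55
tool_pos: [516.6, 179.0, 166.5]
tcp_rot: [3.141, 0.002, -3.141]
contact_force: [-1.2, 2.7, 4.7]
grip_width: 34.7
```

```bash
python3 -m handwheel '[{"claw":20,"dx":0,"dy":0,"dz":1,"rx":0,"ry":0,"rz":0},{"claw":20,"dx":0,"dy":0,"dz":0,"rx":0,"ry":0,"rz":0}]'
```

```text
time: 14.75
tool_pos: [516.6, 179.0, 165.2]
tcp_rot: [3.141, 0.001, -3.141]
contact_force: [0.6, 2.8, 3.6]
grip_width: 35.4
```

Past the ball. Now I slide on with a few newtons, trimming y a little.

```bash
python3 -m handwheel '[{"claw":20,"dx":0,"dy":0.4,"dz":1,"rx":0,"ry":0,"rz":0},{"claw":20,"dx":0,"dy":0,"dz":1,"rx":0,"ry":0,"rz":0},{"claw":20,"dx":0,"dy":0,"dz":0,"rx":0,"ry":0,"rz":0}]'
```

```text
time: 15.05
tool_pos: [516.5, 179.1, 162.6]
tcp_rot: [3.141, 0.001, -3.141]
contact_force: [1.3, 2.8, 0.6]
grip_width: 34.9
```

```bash
python3 -m handwheel '[{"claw":20,"dx":0,"dy":0,"dz":1,"rx":0,"ry":0,"rz":0},{"claw":20,"dx":0,"dy":0,"dz":1,"rx":0,"ry":0,"rz":0},{"claw":20,"dx":0,"dy":0,"dz":1,"rx":0,"ry":0,"rz":0},{"claw":20,"dx":0,"dy":0,"dz":0,"rx":0,"ry":0,"rz":0}]'
```

```text
time: 15.45
tool_pos: [516.4, 179.0, 159.4]
tcp_rot: [3.141, 0.0, -3.141]
contact_force: [3.4, 3.8, -0.2]
grip_width: 35.0
```

```bash
python3 -m handwheel '[{"claw":20,"dx":0,"dy":0,"dz":1,"rx":0,"ry":0,"rz":0},{"claw":20,"dx":0,"dy":0,"dz":1,"rx":0,"ry":0,"rz":0},{"claw":20,"dx":0,"dy":0,"dz":1,"rx":0,"ry":0,"rz":0},{"claw":20,"dx":0,"dy":0,"dz":0,"rx":0,"ry":0,"rz":0}]'
```

```text
time: 15.85
tool_pos: [516.4, 179.0, 156.5]
tcp_rot: [3.141, 0.0, -3.141]
contact_force: [3.6, 2.9, 0.7]
grip_width: 34.9
```

```bash
python3 -m handwheel '[{"claw":20,"dx":-0.3,"dy":0.3,"dz":1,"rx":0,"ry":0,"rz":0},{"claw":20,"dx":0,"dy":0,"dz":1,"rx":0,"ry":0,"rz":0},{"claw":20,"dx":0,"dy":0,"dz":1,"rx":0,"ry":0,"rz":0},{"claw":20,"dx":0,"dy":0,"dz":0,"rx":0,"ry":0,"rz":0}]'
```

```text
time: 16.25
tool_pos: [516.5, 179.2, 153.4]
tcp_rot: [-3.141, -0.0, -3.141]
contact_force: [2.5, 3.2, 0.6]
grip_width: 35.3
```

```bash
python3 -m handwheel '[{"claw":20,"dx":0,"dy":0,"dz":1,"rx":0,"ry":0,"rz":0},{"claw":20,"dx":0,"dy":0,"dz":1,"rx":0,"ry":0,"rz":0},{"claw":20,"dx":0,"dy":0,"dz":0,"rx":0,"ry":0,"rz":0}]'
```

```text
time: 16.55
tool_pos: [516.5, 179.2, 151.4]
tcp_rot: [-3.141, -0.0, -3.141]
contact_force: [4.0, 1.8, -0.1]
grip_width: 35.0
```

```bash
python3 -m handwheel '[{"claw":20,"dx":0,"dy":0,"dz":1,"rx":0,"ry":0,"rz":0},{"claw":20,"dx":0,"dy":0,"dz":1,"rx":0,"ry":0,"rz":0},{"claw":20,"dx":0,"dy":0,"dz":0,"rx":0,"ry":0,"rz":0}]'
```

```text
time: 16.85
tool_pos: [516.5, 179.2, 149.4]
tcp_rot: [-3.142, -0.0, -3.141]
contact_force: [4.2, 1.8, -1.7]
grip_width: 35.0
```

```bash
python3 -m handwheel '[{"claw":20,"dx":0,"dy":0,"dz":1,"rx":0,"ry":0,"rz":0},{"claw":20,"dx":0,"dy":0,"dz":0,"rx":0,"ry":0,"rz":0}]'
```

```text
time: 17.05
tool_pos: [516.5, 179.2, 148.3]
tcp_rot: [-3.141, -0.0, -3.141]
contact_force: [3.9, 1.8, -2.0]
grip_width: 34.9
```

```bash
python3 -m handwheel '[{"claw":20,"dx":0,"dy":0,"dz":1,"rx":0,"ry":0,"rz":0},{"claw":20,"dx":0,"dy":0,"dz":0,"rx":0,"ry":0,"rz":0}]'
```

```text
time: 17.25
tool_pos: [516.5, 179.2, 147.3]
tcp_rot: [-3.141, -0.0, -3.141]
contact_force: [4.8, 2.2, -3.5]
grip_width: 35.0
```

```bash
python3 -m handwheel '[{"claw":20,"dx":0,"dy":0,"dz":1,"rx":0,"ry":0,"rz":0},{"claw":20,"dx":0,"dy":0,"dz":0,"rx":0,"ry":0,"rz":0}]'
```

```text
time: 17.45
tool_pos: [516.4, 179.2, 146.2]
tcp_rot: [-3.141, -0.0, -3.141]
contact_force: [4.6, 1.6, -5.4]
grip_width: 35.3
```

```bash
python3 -m handwheel '[{"claw":20,"dx":0,"dy":0,"dz":1,"rx":0,"ry":0,"rz":0},{"claw":20,"dx":0,"dy":0,"dz":0,"rx":0,"ry":0,"rz":0}]'
```

```text
time: 17.65
tool_pos: [516.3, 179.1, 145.1]
tcp_rot: [-3.141, -0.001, -3.141]
contact_force: [4.4, 0.6, -5.8]
grip_width: 35.0
```

The nozzle is being pulled down (Fz −5.8 N), so the ball is entering the groove. I go on gently until the shoulder stops it.

```bash
python3 -m handwheel '[{"claw":20,"dx":0,"dy":0,"dz":1,"rx":0,"ry":0,"rz":0},{"claw":20,"dx":0,"dy":0,"dz":0,"rx":0,"ry":0,"rz":0}]'
```

```text
time: 17.85
tool_pos: [515.8, 179.0, 144.2]
tcp_rot: [-3.141, -0.002, -3.141]
contact_force: [1.3, 0.2, -4.5]
grip_width: 35.3
```

```bash
python3 -m handwheel '[{"claw":20,"dx":0,"dy":0,"dz":1,"rx":0,"ry":0,"rz":0},{"claw":20,"dx":0,"dy":0,"dz":0,"rx":0,"ry":0,"rz":0}]'
```

```text
time: 18.05
tool_pos: [515.8, 179.1, 143.5]
tcp_rot: [-3.141, -0.002, -3.141]
contact_force: [0.6, 0.5, -1.3]
grip_width: 34.8
```

```bash
python3 -m handwheel '[{"claw":20,"dx":0,"dy":0,"dz":0.7,"rx":0,"ry":0,"rz":0},{"claw":20,"dx":0,"dy":0,"dz":0,"rx":0,"ry":0,"rz":0}]'
```

```text
time: 18.25
tool_pos: [516.3, 179.2, 143.0]
tcp_rot: [-3.142, -0.0, -3.141]
contact_force: [-0.2, -0.1, -1.5]
grip_width: 35.1
```

```bash
python3 -m handwheel '[{"claw":20,"dx":0,"dy":0,"dz":0.7,"rx":0,"ry":0,"rz":0},{"claw":20,"dx":0,"dy":0,"dz":0,"rx":0,"ry":0,"rz":0}]'
```

```text
time: 18.45
tool_pos: [516.4, 179.2, 142.3]
tcp_rot: [3.142, -0.0, -3.141]
contact_force: [0.2, -0.1, -0.8]
grip_width: 35.2
```

```bash
python3 -m handwheel '[{"claw":20,"dx":0,"dy":0,"dz":0.7,"rx":0,"ry":0,"rz":0},{"claw":20,"dx":0,"dy":0,"dz":0,"rx":0,"ry":0,"rz":0}]'
```

```text
time: 18.65
tool_pos: [516.5, 179.3, 141.5]
tcp_rot: [-3.142, -0.0, -3.141]
contact_force: [-0.2, -0.6, -0.1]
grip_width: 34.7
```

```bash
python3 -m handwheel '[{"claw":20,"dx":0,"dy":0,"dz":0.7,"rx":0,"ry":0,"rz":0},{"claw":20,"dx":0,"dy":0,"dz":0,"rx":0,"ry":0,"rz":0}]'
```

```text
time: 18.85
tool_pos: [516.5, 179.3, 140.8]
tcp_rot: [3.142, -0.0, -3.141]
contact_force: [0.8, 0.0, 0.1]
grip_width: 34.8
```

```bash
python3 -m handwheel '[{"claw":20,"dx":0,"dy":0,"dz":0.6,"rx":0,"ry":0,"rz":0},{"claw":20,"dx":0,"dy":0,"dz":0,"rx":0,"ry":0,"rz":0}]'
```

```text
time: 19.05
tool_pos: [516.5, 179.3, 140.3]
tcp_rot: [3.142, -0.0, -3.141]
contact_force: [-0.2, 0.3, -1.3]
grip_width: 34.9
```

```bash
python3 -m handwheel '[{"claw":20,"dx":0,"dy":0,"dz":0.6,"rx":0,"ry":0,"rz":0},{"claw":20,"dx":0,"dy":0,"dz":0,"rx":0,"ry":0,"rz":0}]'
```

```text
time: 19.25
tool_pos: [516.6, 179.3, 140.2]
tcp_rot: [3.141, 0.001, -3.141]
contact_force: [-2.3, -0.2, 3.9]
grip_width: 35.2
```

```bash
python3 -m handwheel '[{"claw":20,"dx":0,"dy":0,"dz":0.5,"rx":0,"ry":0,"rz":0},{"claw":20,"dx":0,"dy":0,"dz":0,"rx":0,"ry":0,"rz":0}]'
```

```text
time: 19.45
tool_pos: [516.6, 179.3, 140.2]
tcp_rot: [3.141, 0.001, -3.141]
contact_force: [-2.0, -1.3, 8.1]
grip_width: 35.5
```

It stopped hard at TCP z 140.2, with Fz rising from 0 to 8 N, about 4 mm below the snap. I take the load off, open partway and retreat upward.

```bash
python3 -m handwheel '[{"claw":20,"dx":0,"dy":0,"dz":-0.9,"rx":0,"ry":0,"rz":0},{"claw":20,"dx":0,"dy":0,"dz":0,"rx":0,"ry":0,"rz":0},{"claw":45,"dx":0,"dy":0,"dz":0,"rx":0,"ry":0,"rz":0},{"claw":60,"dx":0,"dy":0,"dz":0,"rx":0,"ry":0,"rz":0},{"claw":65,"dx":0,"dy":0,"dz":0,"rx":0,"ry":0,"rz":0},{"claw":65,"dx":0,"dy":0,"dz":0,"rx":0,"ry":0,"rz":0},{"claw":65,"dx":0,"dy":0,"dz":0,"rx":0,"ry":0,"rz":0}]'
```

```text
time: 20.15
tool_pos: [516.5, 179.3, 140.0]
tcp_rot: [3.142, -0.0, -3.141]
contact_force: [-0.0, -0.7, -0.5]
grip_width: 64.4
```

```bash
python3 -m handwheel '[{"claw":65,"dx":0,"dy":0,"dz":-5,"rx":0,"ry":0,"rz":0},{"claw":65,"dx":0,"dy":0,"dz":-15,"rx":0,"ry":0,"rz":0},{"claw":65,"dx":0,"dy":0,"dz":-20,"rx":0,"ry":0,"rz":0},{"claw":65,"dx":0,"dy":0,"dz":-20,"rx":0,"ry":0,"rz":0},{"claw":65,"dx":0,"dy":0,"dz":-20,"rx":0,"ry":0,"rz":0},{"claw":65,"dx":0,"dy":0,"dz":-20,"rx":0,"ry":0,"rz":0},{"claw":65,"dx":0,"dy":0,"dz":-20,"rx":0,"ry":0,"rz":0},{"claw":65,"dx":0,"dy":0,"dz":-10,"rx":0,"ry":0,"rz":0},{"claw":65,"dx":0,"dy":0,"dz":0,"rx":0,"ry":0,"rz":0},{"claw":65,"dx":0,"dy":0,"dz":0,"rx":0,"ry":0,"rz":0}]'
python3 - <<'E'
from h import *
s,K1,V1=cam("scene");cv2.imwrite("pics/f.png",cv2.resize(s[110:230,250:390],(700,600),interpolation=cv2.INTER_CUBIC))
cv2.imwrite("pics/scene1.png",s)
E
```

```text
time: 21.15
tool_pos: [516.2, 179.2, 269.5]
tcp_rot: [-3.141, -0.001, -3.141]
contact_force: [0.8, 0.2, 0.7]
grip_width: 64.9
```

View pics/f.png

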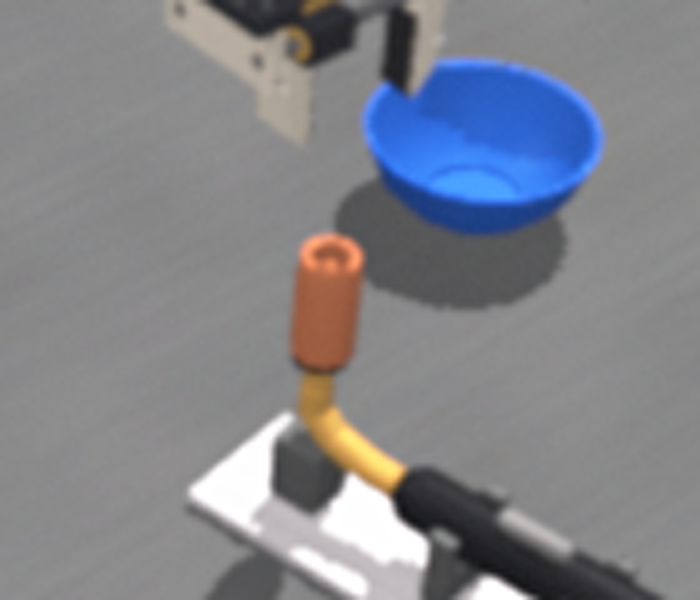

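View pics/scene1.png

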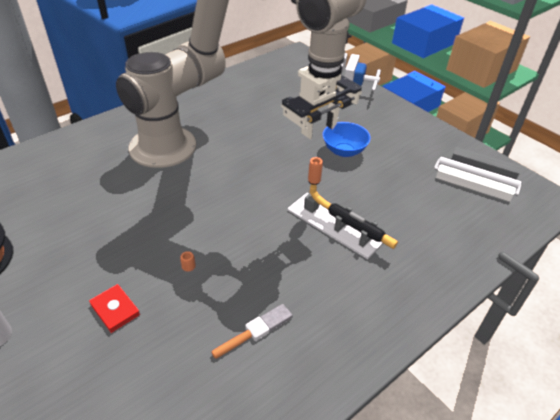

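The nozzle stands seated on the black shoulder: rim at crop (322,365), mouth at (331,252) with the tip visible inside. The gripper is clear, and the short nozzle (187,261), basin, brush and magnet have not moved.

```bash
python3 -c "
from plant import bot
print(bot.close_job())"
```

```text
the job is handed in; nothing more can be done
None
```

The long nozzle is on the torch head, clicked home against the shoulder and released. The job was handed in at about 21 s, against the 72 s limit.

- **By feel:** I lowered the nozzle in roughly 1 mm steps and followed the side forces to centre it. The largest upward force in any reading was about 8 N: once pressing the cone over the ball, and once at the shoulder stop. The limit is 35 N.
- **Click:** the nozzle was pulled down with about 6 N, and then the side force fell away at TCP z of about 144 mm. It stopped hard at 140.2 mm, about 4 mm lower, which agrees with the 3 to 5 mm given.
- **Last picture:** the rim sits on the black shoulder and the tip shows in the mouth. The gripper is about 85 mm clear of the nozzle. The short nozzle, basin, brush and magnet are where they were.
- **Disagreements:** the first camera estimate of the head's axis was about 2.5 mm off in y, and the side forces corrected it. The triangulated tip-to-shoulder height was 59 mm against the 56 mm given. The hard stop puts the shoulder about 116.5 mm above the table, so the head was screwed out about 16 mm.
- **Not checked:** I did not do a pull test on the click.

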